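# Stand the cafe's chalkboard sign on its kickstand

### The job

Two small chalkboard signs lie on their faces on the counter. Take the light-wood one: unfold the hinged leg on its back all the way by its brass knob, then lift the sign by the two brass studs of its handle and stand it up on the counter, leaning back on its leg, and let go. Leave the dark-wood sign lying as it is.

Things in the scene. Friction and masses are not known exactly. Their poses are not given: they have to be found in the camera images.
- oak_handle (a point): Light-wood sign: point midway between the two flat-ended brass studs (13 mm thick, 50 mm over both ends) on the sides of its 34 mm wide handle tab; 28 mm beyond the frame. 12 mm above the counter while lying, 104 mm when standing. Axes: x foot to handle, y through the studs, z out of the back. The studs turn in the tab: held by them the sign swings and hangs upright.
- oak_foot (a point): Light-wood sign: middle of its lower end, 113 mm from the studs, on the face side. The foot is a 10 mm rubber rod. Sign: 90 wide, 130 long, 18 thick, 255 g; lies face down, handle towards the robot. Standing on foot and open leg it leans back 19 degrees; set down upright with the leg open, it tips back onto the leg by itself. Axes as oak_handle.
- oak_leg (a joint): Metal leg on the light-wood sign's back: 0 folded flat, 0.6 rad fully unfolded (hard stop); stiff, stays where left (0.7 N at the knob moves it). Hinge line parallel to the sign's y, 72 mm from the foot end, 22 mm above the face; leg 62 mm long, 14 mm wide, pointing to the foot; unfolding raises its tip off the back.
- oak_knob (a point): Centre of the brass knob of that leg: a drum 15 mm thick, 18 mm long along y with flat ends, turning freely about y on a neck, 46 mm from the hinge line towards the tip and 14 mm outward. z: out of the leg; y: hinge line. Folded, centre 36 mm and top 44 mm above the counter; the sign's back beside it is at 18 mm. Unfolding swings it up on an arc and towards the handle.
- dark_handle (a point): The same point as oak_handle on the dark-wood sign, which is alike but for its colour and is to be left lying. Either sign may be the left one.
Mind the look-alikes: they are no part of the job. What is shaped like the part that bears oak_handle but blue is not meant.

How it is judged:
By the outcome, as a careful person would: the job done as asked, in the order asked, and still so for the second after the job is handed in, with the robot touching nothing.
It also fails if it takes over 48 s, if anything falls off the work surface, if the arm or the gripper's body presses on something with over 40 N, if the wrist force passes 120 N, or if a joint passes its speed limit or range.

### The arm

A 6-joint arm with a two-finger parallel gripper is mounted at the origin on a cart in front of the work surface, level with it; the furniture and walls round the work are solid. World frame = base frame: x ahead of the robot, y to its left, z up, the work surface at z = 0. Lengths are in m, angles in rad, forces in N, time in s.
With the tool pointing down it reaches from about 0.425 to 0.95 m from the base axis. Payload 3.5 kg.
Tool frame: the origin (TCP) lies at the very end of the fingers, on their centre line; the grasp point (between the pads) lies 19 mm behind it; x points along the fingers, z is the direction in which the jaws open and shut, and the axes are right-handed (so a half turn about x gives the same grasp; the last joint's range is limited). The gripper opens to 85 mm and grips with 20 to 120 N. Pads are 22 mm wide; open, the fingers measure 114 mm over their backs; the gripper's body (76 mm by 85 mm) begins 54 mm behind the grasp point. The pads swing forward as they close: fully open they stand 13 mm farther back than shut.
Start: joints at [0.957, 0.286, 1.577, -0, 1.279, -0.15], TCP at [0.302, 0.604, 0.197] pointing down, gripper open.
Joint ranges: [-2.77, 2.77], [-0.9, 2.22], [0.21, 2.48], [-1.53, 4.67], [0.24, 2.81], [-2.84, 2.84]. Speed limits (rad/s): [2.79, 2.79, 3.14, 3.14, 3.14, 3.14].

### API

Orientations are given as a unit quaternion [x, y, z, w].
In Python, from plant import ctrl, cams gives the robot as it stands.
- The arm moves only by the tool play_rows, never from a script. Its argument "rows" is a list of rows, each a list of 3 entries, a list of its own where there are three numbers: the opening in per cent of the stroke, from 0 (shut) to 100 (fully open), then the shift along the tool's x, y, z in units of 0.3 m (1.0 is 0.3 m), then the turn, a rotation vector about the tool's x, y, z in units of pi/2 rad (1.0 is pi/2 rad). A call has 1 to 10 rows; each row is the pose to reach, as a shift and turn from the pose commanded when the call began, along the tool's axes at that moment; what a row does not reach only later rows make up. A row lasts 1/12 s, in which the tool goes at most 41.7 mm and 7.16 degrees, less where a joint would pass 70% of its speed; a pose out of reach is approached as far as the arm can. A call with a number of a shift or a turn outside -1 to 1 is refused whole. A call with a gripper value outside its range is refused whole. The fingers move at their own pace and stop on an object; "force" is the grip in N (left out, the last holds). Time passes only in rows, so rows that repeat a pose let the fingers close. It gives the time, the measured TCP pose, the force and the opening at its end, in the units of the state.
- ctrl.get_state(): the state, without advancing time (a new reading comes with each control period).
- cams.read_camera(name): name is "scene" or "top"; returns a dict with "color" (420x560x3 uint8, red, green, blue), "fx", "fy", "cx", "cy" (pixels), "view" (4x4, takes a point from world to camera coordinates). Camera axes: x right, y down, z forward; pixel columns grow to the right and rows downward; lengths in m; the calibration is good to about 2 mm. A picture is of the moment at which its call begins. There is no depth.
- ctrl.sign_off(): hands the job in, once; it reports no verdict.
The state is a dict: "time": time; "qpos": joint angles; "dq": joint speeds; "joint_efforts": joint torques, N m; "eef_pos": TCP position; "tcp_rot": TCP orientation; "contact_force": force on the tool from outside, world axes, zero at the start; "wrist_torque": the same for the moment, N m; "opening": opening from 0.0 (shut) to 1.0 (fully open).
Only numpy, scipy, OpenCV 4.12 (cv2) and the standard library are available. Lean on these libraries where they do the work, as an engineer would, in place of code of your own. Each camera call takes 0.05 s, during which the arm holds its last target. There are 200 camera calls.

## Working session

There is one attempt and no reset: what is moved stays moved. The work goes in short steps, Python scripts to look and compute and a tool call to move; the robot and the scene stay as the last step left them, time stands still between calls to the robot, and variables do not carry over. Pictures are saved under pics/ and viewed, about 8 in all and at most 12, crops included, and the job is handed in when it is done.

Besides the shell and the picture viewer there is one more tool, called after "Emit:" as a command line: name --argument value ..., lists and objects as JSON in quotes. play_rows: Moves the arm, as the interface text tells. Shifts and turns lie within -1 to 1; 1 stands for 0.3 m of shift or pi/2 rad of turn. Its arguments: {"type":"object","properties":{"rows":{"type":"array"},"force":{"type":"number"}},"required":["rows"]}

```bash
mkdir -p pics; ls; python3 - <<'E'
from plant import ctrl,cams
import cv2,numpy as np
s=ctrl.get_state();print(s)
for n in("scene","top"):
    c=cams.read_camera(n);cv2.imwrite(f"pics/{n}0.png",c["color"][:,:,::-1])
    print(n,c["fx"],c["cx"],c["cy"],np.round(c["view"],4).tolist())
E
```

```text
pics
{'time': 0.0, 'qpos': array([ 9.57044627e-01,  2.87206933e-01,  1.57817739e+00,  1.57916208e-05,
        1.27860081e+00, -1.49959491e-01]), 'dq': array([ 0.00047538,  0.00034798, -0.00243439, -0.000719  ,  0.00115449,
        0.0010748 ]), 'joint_efforts': array([-1.03804326e-03, -4.05985236e+01, -2.92622226e+01, -1.59916167e-04,
        5.83714034e-03,  3.64060526e-06]), 'eef_pos': array([0.30147182, 0.60311196, 0.19571955]), 'tcp_rot': array([-0.37203015,  0.60230827,  0.37137567,  0.60074822]), 'contact_force': array([-0.23125151, -0.4706007 , -0.00267794]), 'wrist_torque': array([-0.00469735,  0.02304761,  0.0203201 ]), 'opening': 1.0001032168191102}
scene 447.28429094258684 277.7759623189006 204.4197021329001 [[0.5645, -0.8254, -0.0014, -0.3928], [-0.4333, -0.2949, -0.8516, 0.2549], [0.7025, 0.4814, -0.5241, 0.6158], [0.0, 0.0, 0.0, 1.0]]
top 482.1426799479154 280.33236087712277 214.91319535716303 [[0.1279, -0.9918, -0.0037, -0.1278], [-0.9683, -0.124, -0.217, 0.5571], [0.2148, 0.0313, -0.9762, 0.8918], [0.0, 0.0, 0.0, 1.0]]
```

View pics/scene0.png

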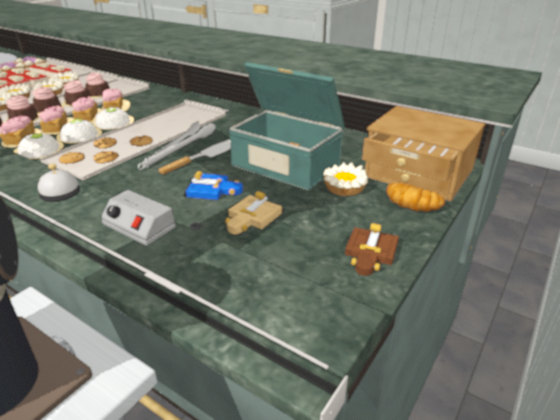

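View pics/top0.png

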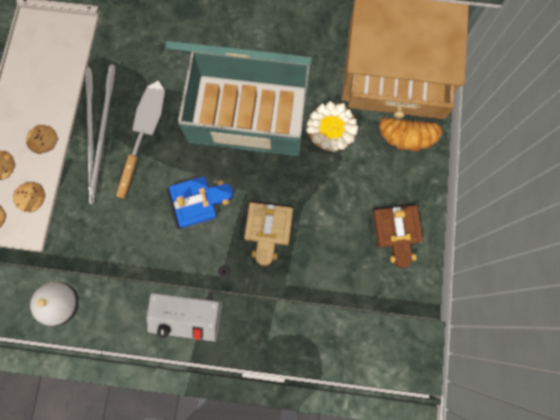

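Three candidates in the top view: blue one (195,200), light-wood one (268,230), dark-wood one (400,235). The light-wood one fits; I'm confirming it enlarged.

```bash
python3 - <<'E'
import cv2,numpy as np
t=cv2.imread("pics/top0.png")[190:280,225:315];s=cv2.imread("pics/scene0.png")[180:246,215:295]
t=cv2.resize(t,None,fx=6,fy=6,interpolation=cv2.INTER_CUBIC)[:, :400*2]
s=cv2.resize(s,(0,0),fx=3.2,fy=3.2,interpolation=cv2.INTER_CUBIC)
o=np.zeros((540,800,3),np.uint8);o[:540,:540]=t;o[:s.shape[0],540:540+s.shape[1]]=s[:,:260]
cv2.imwrite("pics/crop0.png",o)
E
```

```text
(no output)
```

View pics/crop0.png

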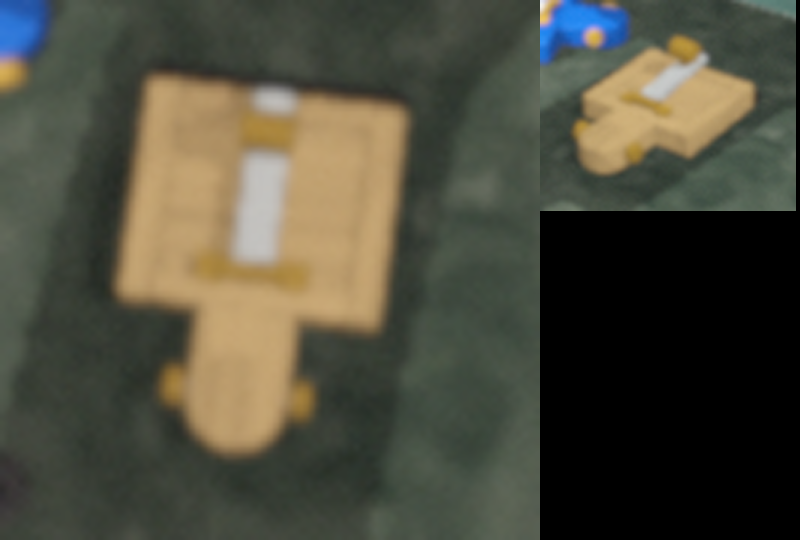

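The crop confirms it: light wood, with a brass knob at top px ≈(269.6,211.6) and studs at ≈(253.4,253.8) and (275.3,255.9). In the scene view, the knob is at ≈(260,194.5) and the studs at ≈(227.3,220.5) and (244.3,227.3).

```bash
cat > h.py <<'E'
from plant import ctrl,cams
import cv2,numpy as np
from scipy.spatial.transform import Rotation as R
def ray(c,p):
    V=c["view"];d=V[:3,:3].T@[(p[0]-c["cx"])/c["fx"],(p[1]-c["cy"])/c["fy"],1];return -V[:3,:3].T@V[:3,3],d
def atz(c,p,z):
    o,d=ray(c,p);return o+d*(z-o[2])/d[2]
def tri(c1,p1,c2,p2):
    A=[];b=[]
    for c,p in((c1,p1),(c2,p2)):
        o,d=ray(c,p);d=d/np.linalg.norm(d);M=np.eye(3)-np.outer(d,d);A.append(M);b.append(M@o)
    return np.linalg.lstsq(np.vstack(A),np.hstack(b),rcond=None)[0]
def proj(c,P):
    q=c["view"]@[*P,1];return np.array([c["fx"]*q[0]/q[2]+c["cx"],c["fy"]*q[1]/q[2]+c["cy"]])
def rel(target,Rt=None):
    "move in tool axes/units from measured pose to target TCP position, rot"
    s=ctrl.get_state();r=R.from_quat(s["tcp_rot"])
    print("t",s["time"],"shift",np.round(r.inv().apply(np.array(target)-s["eef_pos"])/.3,4),
     "turn",None if Rt is None else np.round((r.inv()*Rt).as_rotvec()/(np.pi/2),4))
E
python3 - <<'E'
from h import *
t=cams.read_camera("top");s=cams.read_camera("scene")
f=lambda n,p,q,z:print(n,"atz top",atz(t,p,z).round(4),"atz scene",atz(s,q,z).round(4),"tri",tri(t,p,s,q).round(4))
f("knob",(269.6,211.6),(260,194.5),.036)
f("studL",(253.4,253.8),(227.3,220.5),.012)
f("studR",(275.3,255.9),(244.3,227.3),.012)
print("hinge",atz(t,(267,235),.022))
print("foot corners",atz(t,(249.7,202.1),.018),atz(t,(293,207.5),.018))
print("handle corners",atz(t,(244.5,239.3),.018),atz(t,(288.5,244.7),.018))
st=ctrl.get_state();print(R.from_quat(st["tcp_rot"]).as_matrix().round(3))
E
```

```text
knob atz top [ 0.5784 -0.0324  0.036 ] atz scene [ 0.5866 -0.0268  0.036 ] tri [ 0.5773 -0.0332  0.0425]
studL atz top [ 0.4919 -0.01    0.012 ] atz scene [ 0.4921 -0.0094  0.012 ] tri [ 0.4917 -0.0099  0.0124]
studR atz top [ 0.4933 -0.055   0.012 ] atz scene [ 0.4924 -0.055   0.012 ] tri [ 0.4932 -0.0547  0.0115]
hinge [ 0.53234284 -0.03289657  0.022     ]
foot corners [0.59729773 0.01231272 0.018     ] [ 0.59727381 -0.07842792  0.018     ]
handle corners [0.51833892 0.01176749 0.018     ] [ 0.51871755 -0.07885562  0.018     ]
[[-0.001 -0.894  0.447]
 [-0.001  0.447  0.894]
 [-1.     0.    -0.002]]
```

Emit:
play_rows --rows '[[60,[0.077,-0.888,-0.74],[0,0,0]],[60,[0.077,-0.888,-0.74],[0,0,0]],[60,[0.077,-0.888,-0.74],[0,0,0]],[60,[0.077,-0.888,-0.74],[0,0,0]],[60,[0.077,-0.888,-0.74],[0,0,0]],[60,[0.077,-0.888,-0.74],[0,0,0]],[60,[0.077,-0.888,-0.74],[0,0,0]],[60,[0.077,-0.888,-0.74],[0,0,0]],[60,[0.077,-0.888,-0.74],[0,0,0]],[60,[0.077,-0.888,-0.74],[0,0,0]]]' --force 30

```text
time: 1.03
eef_pos: [0.4419, 0.2829, 0.1736]
tcp_rot: [-0.37, 0.603, 0.37, 0.602]
contact_force: [0.1, 0.1, -0.2]
opening: 0.598
```

Emit:
play_rows --rows '[[47,[0.077,-0.888,-0.74],[-0.296,0,0]],[47,[0.077,-0.888,-0.74],[-0.296,0,0]],[47,[0.077,-0.888,-0.74],[-0.296,0,0]],[47,[0.077,-0.888,-0.74],[-0.296,0,0]],[47,[0.077,-0.888,-0.74],[-0.296,0,0]],[47,[0.077,-0.888,-0.74],[-0.296,0,0]],[47,[0.077,-0.888,-0.74],[-0.296,0,0]],[47,[0.077,-0.888,-0.74],[-0.296,0,0]],[47,[0.077,-0.888,-0.74],[-0.296,0,0]],[47,[0.077,-0.888,-0.74],[-0.296,0,0]]]'

```text
time: 1.87
eef_pos: [0.5818, -0.0358, 0.1506]
tcp_rot: [-0.5, 0.501, 0.499, 0.501]
contact_force: [-0.6, -0.6, 0.1]
opening: 0.47
```

```bash
python3 - <<'E'
from h import *
T=R.from_matrix([[0,-1,0],[0,0,1],[-1,0,0]])
rel([.5795,-.0325,.06],T)
s=ctrl.get_state();print(s)
c=cams.read_camera("scene");im=c["color"][:,:,::-1].copy()
cv2.imwrite("pics/s1.png",cv2.resize(im[100:280,150:400],None,fx=3,fy=3,interpolation=3))
E
```

```text
t 1.8667 shift [0.302  0.0079 0.0116] turn [-0.002  -0.001   0.0006]
{'time': 1.8667, 'qpos': array([-2.34879292e-01,  1.27235470e-01,  1.85068934e+00, -1.41906515e-03,
        1.16231348e+00, -1.80192469e+00]), 'dq': array([ 0.06862213, -0.03969453,  0.04661812,  0.05300469,  0.04201707,
        0.05368828]), 'joint_efforts': array([ -1.2614096 , -32.26277232, -27.99698889,  -0.13005714,
        -0.0843254 ,  -0.19150981]), 'eef_pos': array([ 0.58177661, -0.03584781,  0.1506081 ]), 'tcp_rot': array([-0.49985141,  0.50093699,  0.49855282,  0.50065537]), 'contact_force': array([-0.55141243, -0.62496207,  0.0960155 ]), 'wrist_torque': array([0.05545324, 0.0060269 , 0.05419704]), 'opening': 0.4704105107160709}
```

View pics/s1.png

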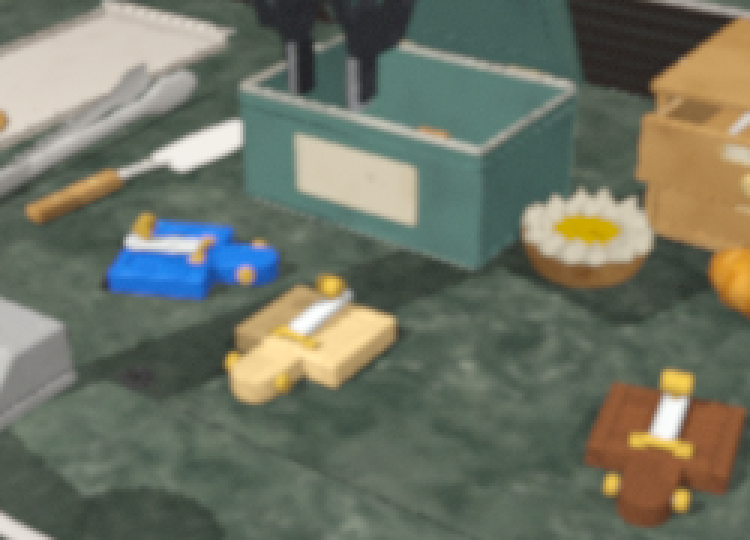

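Emit:
play_rows --rows '[[47,[0.1,0,0],[0,0,0]],[47,[0.2,0,0],[0,0,0]],[47,[0.28,0,0],[0,0,0]],[47,[0.34,0,0],[0,0,0]],[47,[0.38,0,0],[0,0,0]],[47,[0.4,0,0],[0,0,0]],[47,[0.413,0,0],[0,0,0]],[47,[0.413,0,0],[0,0,0]],[47,[0.413,0,0],[0,0,0]]]'

```text
time: 2.67
eef_pos: [0.5808, -0.0316, 0.0282]
tcp_rot: [0.501, -0.499, -0.5, -0.5]
contact_force: [0.7, -0.4, -1.1]
opening: 0.473
```

```bash
python3 - <<'E'
from h import *
c=cams.read_camera("scene");im=c["color"][:,:,::-1].copy()
s=ctrl.get_state();print(s["eef_pos"],s["contact_force"],proj(c,[.5795,-.0325,.036]))
cv2.imwrite("pics/s2.png",cv2.resize(im[120:250,180:340],None,fx=4.5,fy=4.5,interpolation=3))
E
```

```text
[ 0.58098063 -0.03174262  0.02852659] [-0.50091335 -0.03523335  1.03862573] [260.16839151 196.58597196]
```

View pics/s2.png

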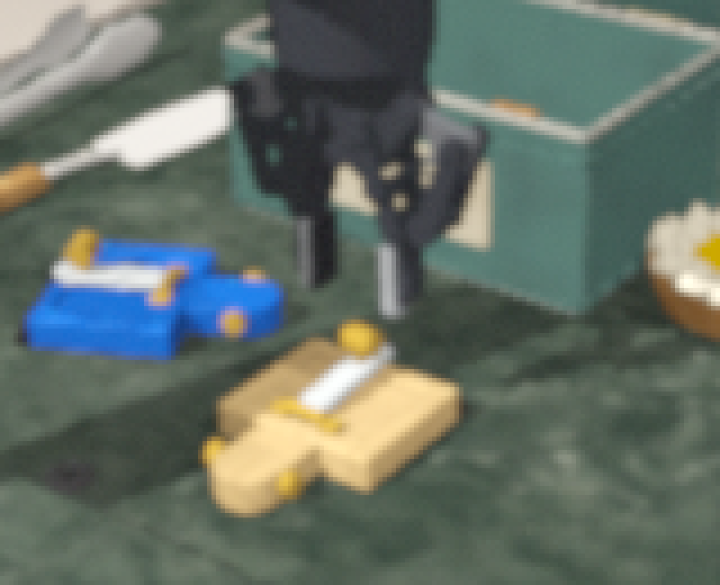

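Tips appear at about (250,183) and (268,190) in the scene view, which is higher than the reported TCP implies. The fingers are not around the knob yet, so I'm checking with the top camera.

```bash
python3 - <<'E'
from h import *
s=cams.read_camera("scene");c=cams.read_camera("top");im=c["color"][:,:,::-1].copy()
P=ctrl.get_state()["eef_pos"];print(P,proj(s,P),proj(c,P))
for n,p in(("tipL",(250.4,182.9)),("tipR",(267.8,190))):
  for z in(.028,.04,.05,.06,.07):
    W=atz(s,p,z);print(n,z,W.round(3),proj(c,W).round(1))
cv2.imwrite("pics/t2.png",cv2.resize(im[150:280,200:340],None,fx=4.5,fy=4.5,interpolation=3))
E
```

```text
[ 0.58083177 -0.03193232  0.02841231] [260.39270511 199.20074513] [269.60413933 211.26131429]
tipL 0.028 [0.629 0.032 0.028] [241.9 185.2]
tipL 0.04 [0.611 0.019 0.04 ] [246.8 192.4]
tipL 0.05 [0.597 0.008 0.05 ] [251.  198.6]
tipL 0.06 [ 0.583 -0.004  0.06 ] [255.3 204.9]
tipL 0.07 [ 0.569 -0.015  0.07 ] [259.7 211.4]
tipR 0.028 [ 0.624 -0.021  0.028] [267.3 190.4]
tipR 0.04 [ 0.607 -0.034  0.04 ] [272.  197.6]
tipR 0.05 [ 0.593 -0.044  0.05 ] [276.  203.7]
tipR 0.06 [ 0.579 -0.054  0.06 ] [280.1 210. ]
tipR 0.07 [ 0.565 -0.064  0.07 ] [284.4 216.5]
```

View pics/t2.png

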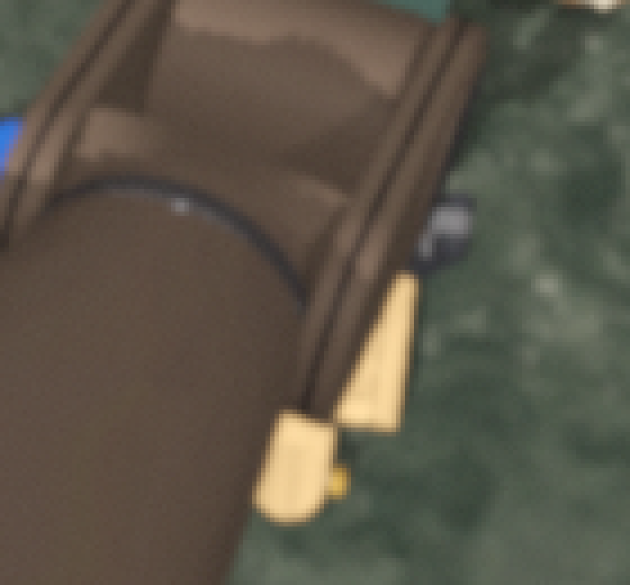

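The geometry (same x, 50 mm spacing) puts the visible tips at z≈0.06, right above the knob, while the state says 0.028. Closing gently here will show which is right: it either stops at 0.21 on the knob or closes on air.

Emit:
play_rows --rows '[[5,[0,0,0],[0,0,0]],[5,[0,0,0],[0,0,0]],[5,[0,0,0],[0,0,0]],[5,[0,0,0],[0,0,0]],[5,[0,0,0],[0,0,0]],[5,[0,0,0],[0,0,0]]]' --force 20

```text
time: 3.32
eef_pos: [0.5797, -0.0318, 0.027]
tcp_rot: [-0.5, 0.5, 0.5, 0.5]
contact_force: [-0.6, -0.1, 0.0]
opening: 0.05
```

```bash
python3 - <<'E'
from h import *
c=cams.read_camera("scene");im=c["color"][:,:,::-1].copy()
s=ctrl.get_state();print(s["time"],s["eef_pos"],s["contact_force"],s["opening"])
cv2.imwrite("pics/s3.png",cv2.resize(im[120:250,180:340],None,fx=4.5,fy=4.5,interpolation=3))
E
```

```text
3.3667 [ 0.57976474 -0.03174049  0.02696318] [ 0.44878463 -0.03913613  0.27297366] 0.048841885704356554
```

View pics/s3.png

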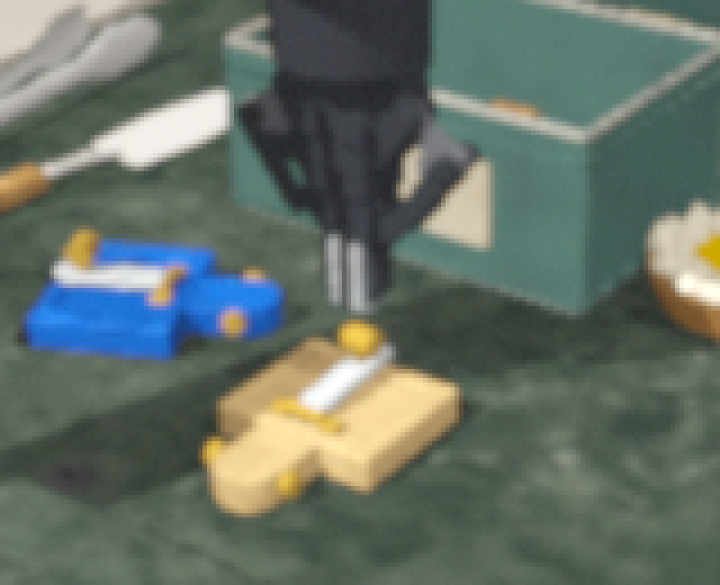

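It closed on air (opening 0.05), so the true tip, at scene px (259,188), isn't at the knob. A triangulation will tell whether the offset is in height or sideways.

```bash
python3 - <<'E'
from h import *
s=cams.read_camera("scene");c=cams.read_camera("top")
print("knuckle",tri(c,(303,202),s,(287.5,152)).round(3),tri(c,(299,202),s,(284,153)).round(3))
for z in(.027,.04,.05,.055,.06): print(z,atz(s,(258.9,187.8),z).round(3))
o=ctrl.get_state()["eef_pos"];print(o)
im=c["color"][:,:,::-1].copy()
cv2.imwrite("pics/t3.png",im)
# sharp diff of top view against first top view: where does the gripper show?
d=cv2.absdiff(im,cv2.imread("pics/t3.png") if 0 else cv2.imread("pics/top0.png")).max(2)>25
ys,xs=np.nonzero(d);print(xs.min(),xs.max(),ys.min(),ys.max())
for y in range(170,250,6): 
    r=np.nonzero(d[y])[0];print(y,r.min() if len(r) else None,r.max() if len(r) else None)
E
```

```text
knuckle [ 0.578 -0.099  0.161] [ 0.578 -0.092  0.157]
0.027 [0.622 0.003 0.027]
0.04 [ 0.604 -0.011  0.04 ]
0.05 [ 0.59  -0.022  0.05 ]
0.055 [ 0.583 -0.027  0.055]
0.06 [ 0.576 -0.032  0.06 ]
[ 0.57975865 -0.03175579  0.02695192]
0 368 68 419
170 0 334
176 0 328
182 196 320
188 32 315
194 32 310
200 29 302
206 25 279
212 192 298
218 186 291
224 180 297
230 176 295
236 171 293
242 166 291
248 160 292
```

The knuckle triangulates to x=0.578, which matches the reported x. So the offset is vertical: the tips are about 30 mm higher than the state says. I'll open and descend about 28 mm, watching the force.

Emit:
play_rows --rows '[[47,[0,0,0],[0,0,0]],[47,[0,0,0],[0,0,0]],[47,[0,0,0],[0,0,0]],[47,[0,0,0],[0,0,0]],[47,[0,0,0],[0,0,0]]]'

```text
time: 3.88
eef_pos: [0.5798, -0.0317, 0.027]
tcp_rot: [0.5, -0.5, -0.5, -0.5]
contact_force: [-1.6, -0.4, -0.2]
opening: 0.47
```

Emit:
play_rows --rows '[[47,[0.02,0,0],[0,0,0]],[47,[0.04,0,0],[0,0,0]],[47,[0.055,0,0],[0,0,0]],[47,[0.07,0,0],[0,0,0]],[47,[0.08,0,0],[0,0,0]],[47,[0.08,0,0],[0,0,0]],[47,[0.08,0,0],[0,0,0]]]'

```text
time: 4.47
eef_pos: [0.5796, -0.0317, 0.0026]
tcp_rot: [-0.5, 0.5, 0.501, 0.5]
contact_force: [-0.1, 0.4, 0.1]
opening: 0.472
```

```bash
python3 - <<'E'
from h import *
c=cams.read_camera("scene");im=c["color"][:,:,::-1].copy()
s=ctrl.get_state();print(s["time"],s["eef_pos"],s["contact_force"],s["opening"])
cv2.imwrite("pics/s4.png",cv2.resize(im[150:240,200:310],None,fx=6,fy=6,interpolation=3))
E
```

```text
4.5167 [ 0.57988267 -0.0317603   0.00298219] [-0.30659509  0.32562955  0.30653522] 0.47122743618315577
```

View pics/s4.png

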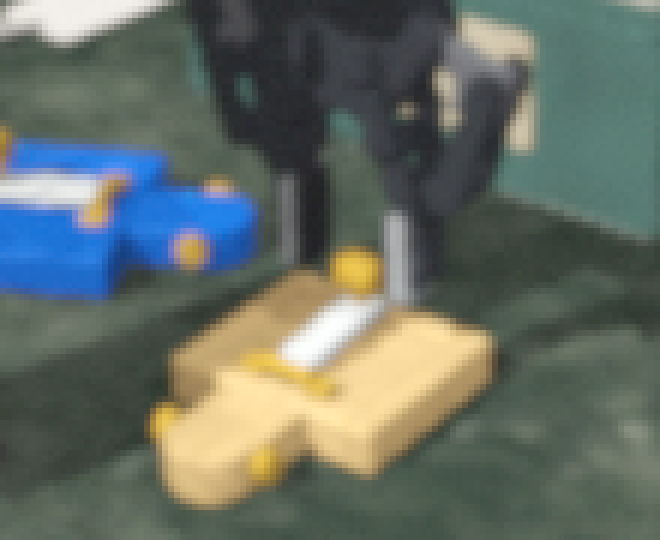

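The fingers straddle the knob (scene ≈(259,194)), with tips near mid-knob height. I'll go 7 mm lower and close.

Emit:
play_rows --rows '[[47,[0.012,0,0],[0,0,0]],[47,[0.023,0,0],[0,0,0]],[47,[0.023,0,0],[0,0,0]],[10,[0.023,0,0],[0,0,0]],[10,[0.023,0,0],[0,0,0]],[10,[0.023,0,0],[0,0,0]],[10,[0.023,0,0],[0,0,0]],[10,[0.023,0,0],[0,0,0]],[10,[0.023,0,0],[0,0,0]]]' --force 25

```text
time: 5.27
eef_pos: [0.5799, -0.0318, -0.0038]
tcp_rot: [0.5, -0.5, -0.5, -0.5]
contact_force: [0.6, 0.3, -1.1]
opening: 0.198
```

The grip is on the knob (0.198 of stroke ≈ 17 mm). Now I'll swing it along the arc with a slight overshoot.

Emit:
play_rows --rows '[[10,[-0.016,0.006,0],[0,0,0]],[10,[-0.031,0.013,0],[0,0,0]],[10,[-0.045,0.022,0],[0,0,0]],[10,[-0.058,0.032,0],[0,0,0]],[10,[-0.069,0.042,0],[0,0,0]],[10,[-0.078,0.053,0],[0,0,0]],[10,[-0.08,0.056,0],[0,0,0]],[10,[-0.083,0.059,0],[0,0,0]],[10,[-0.083,0.059,0],[0,0,0]],[10,[-0.083,0.059,0],[0,0,0]]]'

```text
time: 6.1
eef_pos: [0.5622, -0.0318, 0.021]
tcp_rot: [0.5, -0.5, -0.5, -0.5]
contact_force: [0.0, 0.6, -1.8]
opening: 0.201
```

```bash
python3 - <<'E'
from h import *
c=cams.read_camera("scene");im=c["color"][:,:,::-1].copy()
s=ctrl.get_state();print(s["time"],s["eef_pos"],s["contact_force"],s["opening"])
cv2.imwrite("pics/s5.png",cv2.resize(im[150:240,200:310],None,fx=6,fy=6,interpolation=3))
E
```

```text
6.15 [ 0.56220212 -0.03177838  0.02096134] [ 0.19392913 -0.13132613 -1.28840569] 0.1999013596537999
```

View pics/s5.png

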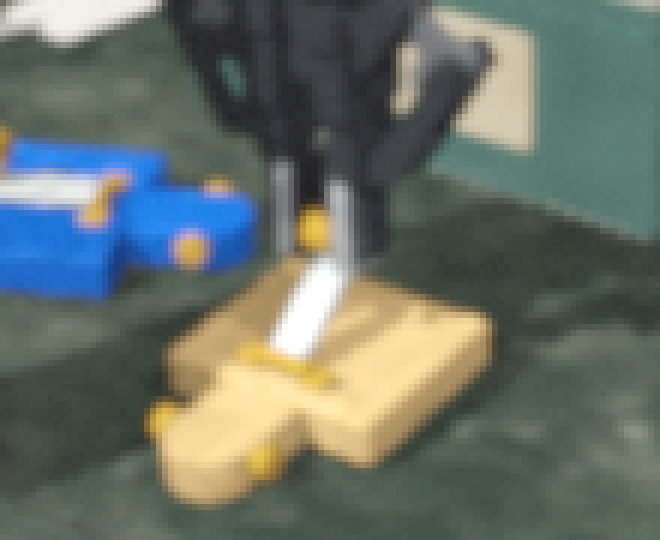

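The leg is up, gripped at about (252,188). A few mm further along the arc should confirm the hard stop, with the force flat at sign-tipping level.

Emit:
play_rows --rows '[[10,[-0.004,0.004,0],[0,0,0]],[10,[-0.007,0.008,0],[0,0,0]],[10,[-0.01,0.01,0],[0,0,0]],[10,[-0.01,0.01,0],[0,0,0]],[10,[-0.01,0.01,0],[0,0,0]]]'

```text
time: 6.57
eef_pos: [0.5589, -0.0317, 0.0239]
tcp_rot: [-0.5, 0.5, 0.5, 0.5]
contact_force: [0.8, -0.3, -1.9]
opening: 0.205
```

```bash
python3 - <<'E'
from h import *
for i in range(4):
    s=ctrl.get_state();print(s["eef_pos"].round(4),s["contact_force"].round(2),s["opening"]);c=cams.read_camera("scene")
E
```

```text
[ 0.5589 -0.0317  0.0239] [ 0.79 -0.32 -1.85] 0.205486049720576
[ 0.5589 -0.0317  0.0239] [-0.33  0.41 -1.22] 0.2036034564433302
[ 0.5589 -0.0317  0.0239] [ 1.13  0.25 -1.72] 0.2023566815052902
[ 0.5589 -0.0317  0.0239] [-0.11  0.36 -2.71] 0.20264837119664023
```

A sustained pull of about 1.8 N is well over the 0.7 N leg friction, so the leg is at its stop. I'll ease back, release and rise.

Emit:
play_rows --rows '[[10,[0.005,-0.005,0],[0,0,0]],[10,[0.01,-0.01,0],[0,0,0]],[10,[0.01,-0.01,0],[0,0,0]],[50,[0.01,-0.01,0],[0,0,0]],[50,[0.01,-0.01,0],[0,0,0]],[50,[0.01,-0.01,0],[0,0,0]],[50,[0.01,-0.01,0],[0,0,0]],[50,[-0.04,-0.01,0],[0,0,0]],[50,[-0.12,-0.01,0],[0,0,0]],[50,[-0.24,-0.01,0],[0,0,0]]]'

```text
time: 7.6
eef_pos: [0.5593, -0.0312, 0.0935]
tcp_rot: [-0.498, 0.501, 0.502, 0.498]
contact_force: [0.7, -0.4, -1.1]
opening: 0.499
```

Emit:
play_rows --rows '[[82,[-0.13,0.2,0],[0,0,0]],[82,[-0.13,0.23,0],[0,0,0]],[82,[-0.13,0.23,0],[0,0,0]],[82,[-0.13,0.23,0],[0,0,0]]]'

```text
time: 7.93
eef_pos: [0.493, -0.0319, 0.1368]
tcp_rot: [0.501, -0.499, -0.499, -0.501]
contact_force: [-0.1, -0.9, -0.2]
opening: 0.817
```

```bash
python3 - <<'E'
from h import *
s=ctrl.get_state();print(s["time"],s["eef_pos"],s["contact_force"],s["opening"])
c=cams.read_camera("scene");t=cams.read_camera("top")
a=c["color"][:,:,::-1][110:240,200:310];b=t["color"][:,:,::-1][190:280,225:315]
a=cv2.resize(a,None,fx=4,fy=4,interpolation=3);b=cv2.resize(b,None,fx=4,fy=4,interpolation=3)
o=np.zeros((520,800,3),np.uint8);o[:,:440]=a;o[:360,440:800]=b;cv2.imwrite("pics/s6.png",o)
E
```

```text
7.9333 [ 0.49304889 -0.03194408  0.13679451] [-0.09882266 -0.93691328 -0.23776357] 0.8166841515754578
```

View pics/s6.png

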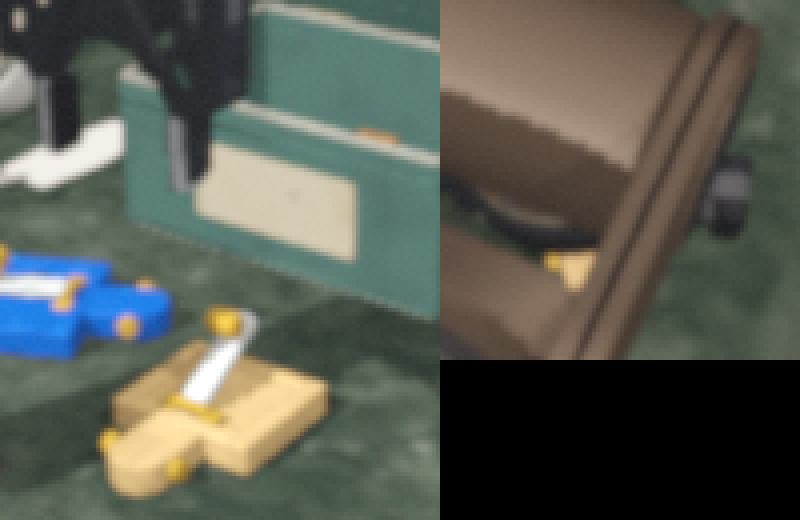

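The leg stands open (knob at about (256,190)) and the sign hasn't moved; its studs are still at (227,220) and (244,227). Descending over the handle.

Emit:
play_rows --rows '[[82,[0.1,0,0],[0,0,0]],[82,[0.2,0,0],[0,0,0]],[82,[0.3,0,0],[0,0,0]],[82,[0.38,0,0],[0,0,0]],[82,[0.44,0,0],[0,0,0]],[82,[0.48,0,0],[0,0,0]],[82,[0.5,0,0],[0,0,0]],[82,[0.51,0,0],[0,0,0]],[82,[0.51,0,0],[0,0,0]]]'

```text
time: 8.78
eef_pos: [0.493, -0.0318, -0.0189]
tcp_rot: [-0.5, 0.5, 0.501, 0.499]
contact_force: [0.1, 1.0, -0.3]
opening: 0.821
```

```bash
python3 - <<'E'
from h import *
s=ctrl.get_state();print(s["time"],s["eef_pos"],s["contact_force"],s["opening"])
c=cams.read_camera("scene")
print(proj(c,[.5635,-.0325,.0595]),proj(c,[.4926,-.0075,.012]),proj(c,[.4926,-.0575,.012]))
cv2.imwrite("pics/s7.png",cv2.resize(c["color"][:,:,::-1][150:250,195:305],None,fx=6,fy=6,interpolation=3))
E
```

```text
8.7833 [ 0.49304111 -0.03176387 -0.01893852] [ 0.09836183  0.97490303 -0.31511017] 0.8206245580244378
[255.53564202 190.33097304] [226.76553846 220.12055085] [245.3379957  227.63475188]
```

View pics/s7.png

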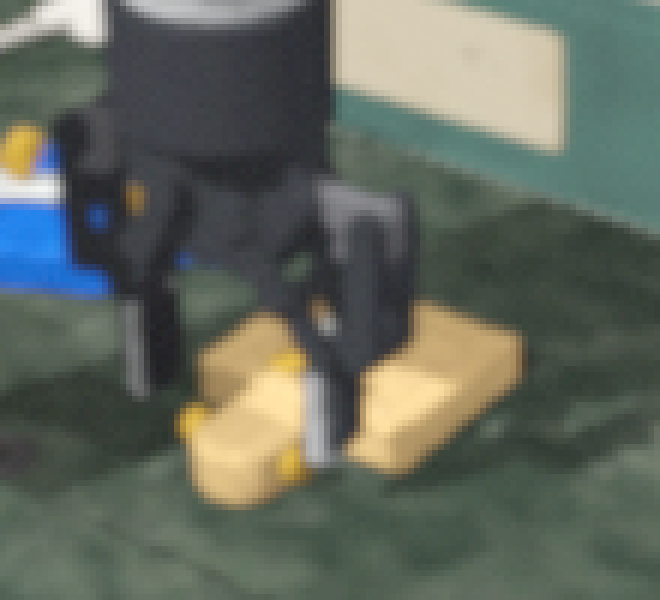

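The knob matches the fully-open prediction (255.5,190.3). The tips at (218,215) and (248,227) are still about 20 mm up, so I'll lower 12 mm and close.

Emit:
play_rows --rows '[[82,[0.015,0,0],[0,0,0]],[82,[0.03,0,0],[0,0,0]],[82,[0.04,0,0],[0,0,0]],[82,[0.04,0,0],[0,0,0]],[50,[0.04,0,0],[0,0,0]],[45,[0.04,0,0],[0,0,0]],[45,[0.04,0,0],[0,0,0]],[45,[0.04,0,0],[0,0,0]],[45,[0.04,0,0],[0,0,0]],[45,[0.04,0,0],[0,0,0]]]' --force 40

```text
time: 9.67
eef_pos: [0.4934, -0.0319, -0.0295]
tcp_rot: [0.5, -0.5, -0.5, -0.5]
contact_force: [-1.4, -0.1, 4.8]
opening: 0.568
```

```bash
python3 - <<'E'
from h import *
for i in range(3):
    s=ctrl.get_state();print(s["time"],s["eef_pos"],s["contact_force"],s["opening"])
    c=cams.read_camera("scene")
cv2.imwrite("pics/s8.png",cv2.resize(c["color"][:,:,::-1][150:250,195:305],None,fx=6,fy=6,interpolation=3))
E
```

```text
9.6667 [ 0.49337905 -0.03193575 -0.02949628] [-1.41536512 -0.10204151  4.8284302 ] 0.5683403165406032
9.7167 [ 0.49338685 -0.0319404  -0.02948712] [-1.78668066 -0.20164899  5.93543727] 0.5725554469416005
9.7667 [ 0.49336372 -0.03192333 -0.02950267] [-2.25787237  0.10949751  5.36531562] 0.5690527053902398
```

The studs are gripped (0.57 ≈ 50 mm); the tips touch the counter at about 5 N. That pins the reading: stud height ≈ reported z + 0.0415. Lifting along the arc about the foot.

Emit:
play_rows --rows '[[45,[-0.03,-0.003,0],[0,0,0]],[45,[-0.065,-0.01,0],[0,0,0]],[45,[-0.1,-0.02,0],[0,0,0]],[45,[-0.13,-0.033,0],[0,0,0]],[45,[-0.16,-0.05,0],[0,0,0]],[45,[-0.19,-0.07,0],[0,0,0]],[45,[-0.22,-0.09,0],[0,0,0]],[45,[-0.245,-0.11,0],[0,0,0]],[45,[-0.27,-0.13,0],[0,0,0]],[45,[-0.295,-0.15,0],[0,0,0]]]'

```text
time: 10.65
eef_pos: [0.5387, -0.0318, 0.0592]
tcp_rot: [-0.5, 0.5, 0.5, 0.5]
contact_force: [1.1, 0.4, -2.4]
opening: 0.573
```

Emit:
play_rows --rows '[[45,[-0.03,-0.02,0],[0,0,0]],[45,[-0.06,-0.035,0],[0,0,0]],[45,[-0.09,-0.045,0],[0,0,0]],[45,[-0.12,-0.05,0],[0,0,0]],[45,[-0.15,-0.05,0],[0,0,0]],[45,[-0.165,-0.05,0],[0,0,0]],[45,[-0.165,-0.05,0],[0,0,0]],[45,[-0.165,-0.05,0],[0,0,0]]]'

```text
time: 11.32
eef_pos: [0.5532, -0.0318, 0.1084]
tcp_rot: [0.501, -0.5, -0.5, -0.5]
contact_force: [-0.1, 0.2, -3.1]
opening: 0.571
```

```bash
python3 - <<'E'
from h import *
s=ctrl.get_state();print(s["time"],s["eef_pos"],s["contact_force"],s["opening"])
c=cams.read_camera("scene")
print(proj(c,[.56,-.03,0]))
cv2.imwrite("pics/s9.png",cv2.resize(c["color"][:,:,::-1][100:240,180:330],None,fx=4,fy=4,interpolation=3))
E
```

```text
11.3167 [ 0.55320496 -0.03182482  0.10838173] [-0.06518003  0.23445723 -3.11703642] 0.5707378881829005
[254.42718261 213.88996236]
```

View pics/s9.png

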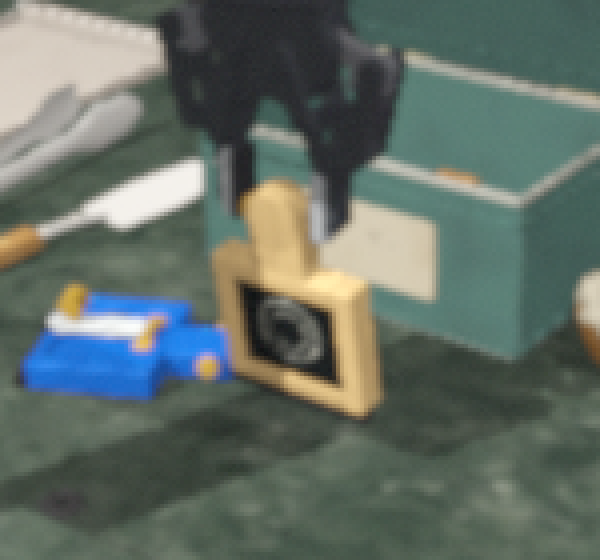

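The sign hangs upright, face to the robot, with its foot edge about 37 mm above the counter at roughly (255,199). I'll move back 30 mm for room, then lower to just above contact.

Emit:
play_rows --rows '[[45,[0,0.03,0],[0,0,0]],[45,[0.015,0.06,0],[0,0,0]],[45,[0.03,0.085,0],[0,0,0]],[45,[0.05,0.1,0],[0,0,0]],[45,[0.07,0.1,0],[0,0,0]],[45,[0.09,0.1,0],[0,0,0]],[45,[0.1,0.1,0],[0,0,0]],[45,[0.105,0.1,0],[0,0,0]],[45,[0.105,0.1,0],[0,0,0]],[45,[0.105,0.1,0],[0,0,0]]]'

```text
time: 12.2
eef_pos: [0.5235, -0.0319, 0.0766]
tcp_rot: [0.5, -0.5, -0.5, -0.5]
contact_force: [-0.8, 0.3, -2.9]
opening: 0.57
```

Emit:
play_rows --rows '[[45,[0.004,0,0],[0,0,0]],[45,[0.008,0,0],[0,0,0]],[45,[0.012,0,0],[0,0,0]],[45,[0.016,0,0],[0,0,0]],[45,[0.02,0,0],[0,0,0]],[45,[0.02,0,0],[0,0,0]]]'

```text
time: 12.7
eef_pos: [0.5237, -0.0318, 0.071]
tcp_rot: [0.501, -0.499, -0.5, -0.5]
contact_force: [0.7, 1.0, -0.1]
opening: 0.569
```

The foot took the weight at the predicted height (0.071). Now I'll guide the lean-back arc onto the leg.

Emit:
play_rows --rows '[[45,[0.001,-0.017,0],[0,0,0]],[45,[0.004,-0.033,0],[0,0,0]],[45,[0.007,-0.05,0],[0,0,0]],[45,[0.011,-0.065,0],[0,0,0]],[45,[0.016,-0.08,0],[0,0,0]],[45,[0.02,-0.092,0],[0,0,0]],[45,[0.024,-0.106,0],[0,0,0]],[45,[0.028,-0.117,0],[0,0,0]],[45,[0.028,-0.117,0],[0,0,0]],[45,[0.028,-0.117,0],[0,0,0]]]'

```text
time: 13.53
eef_pos: [0.5599, -0.032, 0.0637]
tcp_rot: [0.501, -0.499, -0.5, -0.5]
contact_force: [-1.5, 0.5, 5.7]
opening: 0.566
```

```bash
python3 - <<'E'
from h import *
for i in range(4):
    s=ctrl.get_state();print(s["eef_pos"].round(4),s["contact_force"].round(2),s["opening"]);c=cams.read_camera("scene")
E
```

```text
[ 0.5599 -0.032   0.0637] [-1.53  0.52  5.69] 0.5663552731395679
[ 0.5597 -0.032   0.0637] [-0.49  0.75  4.46] 0.5691015288562752
[ 0.5597 -0.032   0.0638] [-0.5   1.65  4.97] 0.5716505621350255
[ 0.5597 -0.032   0.0637] [-0.96  0.04  4.86] 0.5678151683838488
```

It rests on the leg with about 5 N of press. I'll ease off 1 mm, open, and rise.

Emit:
play_rows --rows '[[45,[-0.003,0,0],[0,0,0]],[45,[-0.003,0,0],[0,0,0]],[65,[-0.003,0,0],[0,0,0]],[85,[-0.003,0,0],[0,0,0]],[85,[-0.003,0,0],[0,0,0]],[85,[-0.003,0,0],[0,0,0]],[85,[-0.003,0,0],[0,0,0]],[85,[-0.05,0,0],[0,0,0]],[85,[-0.12,0,0],[0,0,0]],[85,[-0.2,0,0],[0,0,0]]]'

```text
time: 14.57
eef_pos: [0.5568, -0.0315, 0.121]
tcp_rot: [-0.499, 0.5, 0.501, 0.499]
contact_force: [0.2, -0.1, -0.3]
opening: 0.852
```

Emit:
play_rows --rows '[[85,[-0.1,0.05,0],[0,0,0]],[85,[-0.2,0.15,0],[0,0,0]],[85,[-0.2,0.15,0],[0,0,0]],[85,[-0.2,0.15,0],[0,0,0]],[85,[-0.2,0.15,0],[0,0,0]],[85,[-0.2,0.15,0],[0,0,0]]]'

```text
time: 15.07
eef_pos: [0.5126, -0.0316, 0.1803]
tcp_rot: [-0.499, 0.5, 0.501, 0.499]
contact_force: [0.3, -0.3, -0.0]
opening: 0.849
```

```bash
python3 - <<'E'
from h import *
s=ctrl.get_state();print(s["time"],s["eef_pos"].round(4),s["contact_force"].round(2))
c=cams.read_camera("scene");im=c["color"]
cv2.imwrite("pics/s10.png",cv2.resize(im[:,:,::-1][100:240,180:330],None,fx=4,fy=4,interpolation=3))
# numeric check: model outline of standing sign vs light-wood mask
a=np.radians(19);F=np.array([.5597-.048,-.032,0]);u=np.array([np.sin(a),0,np.cos(a)]);b=np.array([np.cos(a),0,-np.sin(a)])
for n,(h,y,t) in dict(handle=(113,0,12),footL=(0,45,0),footR=(0,-45,0),topL=(85,45,0),topR=(85,-45,0),top=(130,0,9),topRback=(85,-45,18)).items():
    print(n,proj(c,F+h/1e3*u+np.array([0,y/1e3,0])+t/1e3*b).round(1))
hsv=cv2.cvtColor(im,cv2.COLOR_RGB2HSV)
m=cv2.inRange(hsv,(12,70,130),(24,190,255));m[:, :205]=0;m[:,310:]=0;m[:120]=0;m[240:]=0
n,l,st,ce=cv2.connectedComponentsWithStats(m);print([x.tolist() for x in st[1:] if x[4]>60])
for y in range(140,214,6):
    print(y,''.join('#' if v else '.' for v in m[y,220:300]))
p=cv2.imread("pics/scene0.png")[:,:,::-1]
d=lambda r:np.abs(im[r].astype(int)-p[r]).mean().round(2)
print("dark diff",d(np.s_[220:275,340:402]),"blue diff",d(np.s_[170:202,183:222]))
E
```

```text
15.0667 [ 0.5126 -0.0316  0.1803] [ 0.28 -0.27 -0.03]
handle [253.7 173. ]
footL [225.5 217.8]
footR [258.5 231. ]
topL [231.5 180.6]
topR [265.6 192.4]
top [254.3 165.3]
topRback [270.4 191.5]
[[224, 165, 44, 64, 1313]]
140 ................................................................................
146 ................................................................................
152 ................................................................................
158 ................................................................................
164 ................................................................................
170 .....................##################.........................................
176 .....................######################.....................................
182 ...........#######..##################..........................................
188 ..........############################..........................................
194 ........#####..............#####################................................
200 ......######.........................##########.................................
206 .....######........................###########..................................
212 .....#####........................###########...................................
dark diff 1.99 blue diff 3.81
```

The standing-sign model (top row 165, feet at 225/218 and 258/231) matches the light-wood mask (cols 224–267, rows 165–228). The dark sign is unchanged and the arm is clear, so I'm handing in.

```bash
python3 - <<'E'
from plant import ctrl
print(ctrl.sign_off(),ctrl.get_state()["contact_force"].round(2))
E
```

```text
the job is handed in; nothing more can be done
the job is handed in; nothing more can be done
```

The light-wood sign is standing on the counter, leaning back on its open leg, and the robot has let go. I unfolded the leg by its knob to the hard stop, lifted the sign by the two studs, lowered it until the foot took the weight, and guided it back onto the leg. I handed in at about 15 s of the 48 s limit.

**Last checks:**
- **Leg:** the knob was within 1 px of its fully-open position. The pull at the end of its travel was about 1.8 N, well over the 0.7 N that moves the leg.
- **Standing sign:** its outline in the scene camera matched a model leaning 19° to within about 2 px.
- **Release:** the gripper was open and clear, with the contact force near zero.
- **Dark sign:** its image area did not change.

**What disagreed or failed:**
- **Height reading:** the fingertips were about 30 mm higher than the reported tool position. My first grasp of the knob closed on air because of this. I corrected it from the images and from touching the counter.
- **Counter contact:** while I gripped the studs, the fingertips pressed on the counter with about 5 N.
- **Final look:** I had used up the 12 pictures, so I checked the standing sign by pixel measurement, not by viewing it.

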